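Clamp the check disc with the coaxial pressure ring and knob

TASK

The infrared spectrometer's daily check disc is lying ready on the crystal. Swing the blue pressure arm round over it until the arm rests at its stop, then turn the black outer ring clockwise, and only the ring, to lower the brass anvil until you just feel it land lightly on the disc. Leaving the ring exactly there, turn the small silver inner knob about a sixth of a turn (60 degrees) clockwise to clamp the disc; never screw down hard, the crystal under the disc cracks, and leave the other things on the bench where they are.

Things in the scene. Friction and masses are not known exactly. Their poses are not given: they have to be found in the camera images.
- spectrometer: Compact infrared spectrometer, fixed, 300x230 mm: white housing 83 mm high at the back, grey sampling platform 49 mm high and 196 mm wide in front. Origin: underside centre; x points to its back (away from the robot at yaw 0), y to its left. A post at (30, 0) mm carries the blue arm; the crystal is at (-85, 0) mm.
- check_disc: Loose check disc: aluminium rim, cream centre, 29 mm in diameter, 6 mm thick, 25 g, lying flat on the dark round crystal puck, within about 2 mm of its middle. Origin: centre of its underside, some 50 mm above the bench (pucks of different height are fitted, so the height at which the anvil lands differs by some mm). Landed lightly: 3 to 10 N; it may never bear more than 22 N.
- pressure_arm (a joint): Angle of the blue pressure arm about its upright post, rad: 0 when it points straight forward over the crystal, at its solid stop (home: below 0.03); grows counterclockwise from above (head towards the robot's right), starts at 0.7 to 1.1. Friction hinge of 0.45 N m: 4 N at the head moves it and it stays where left. Turning ring or knob clockwise presses it against its stop.
- pivot_point (a point): Point on the arm's pivot axis, at half the height of the arm (118 mm above the bench). The pivot boss is 52 mm in diameter and its top is at 136 mm.
- head_centre (a point): Centre of the arm's round head, on the common axis of ring, knob and anvil, 115 mm from the pivot, 118 mm above the bench. Head 66 mm in diameter, 25 mm high (105 to 130 mm above the bench); its side can be pushed with closed fingers. The bar to the pivot is 34 mm wide.
- outer_ring (a joint): Angle of the black outer ring (coarse), rad, growing clockwise from above, range 0 to 2.4, starts at 0 to 0.25. Lowers the anvil 8 mm per rad against a steady friction of 0.24 N m; stays where left. The anvil meets the disc after a further 0.3 to 1.35 rad, each time different: the torque then rises at once by 0.048 N m (spring preloaded to 6 N), then 0.26 N m per rad (32 N per rad).
- ring_mid (a point): Middle of the outer ring, on its axis: black, fluted, 56 mm in diameter, 18 mm high, 133 to 151 mm above the bench, white index line; 3 mm above the top of the arm's head. Grip it across its diameter, fingers astride the inner knob. The ring stays at its height when turned.
- inner_knob (a joint): Angle of the small inner knob (fine), rad, growing clockwise from above, range 0 to 2.6, starts at 0 to 0.1. Drives the same anvil by 1.5 mm per rad, adding 6 N per rad once on the disc, against a friction of 0.07 N m; stays where left. It must stay below 0.35 until the anvil is on the disc, then end at 0.75 to 1.45. From 0.35 on the ring must not turn.
- knob_mid (a point): Middle of the inner knob, on its axis: fluted aluminium, red top with a white pointer line, 26 mm in diameter, 20 mm high. It stands on a 15 mm stem that goes down with the anvil as the ring is turned: its underside is 13 mm above the top of the ring at ring angle 0 (164 to 184 mm above the bench), 8 mm less per rad of the ring, still at least 2 mm above it when the anvil lands on the disc.
- tall_bottle: Bystander: tall amber bottle with a white cap, 56x56x128 mm, left of the instrument. Origin: underside centre. Leave it where it is.
- red_bottle: Bystander: amber bottle with a red cap, 46x46x105 mm, left of the instrument. Origin: underside centre. Leave it where it is.
- black_jar: Bystander: black screw-lid jar, 66x66x72 mm, front left. Origin: underside centre. Leave it where it is.
- dishes: Bystander: stack of white weighing dishes, 68x68x30 mm, front right. Origin: underside centre. Leave it where it is.
- tub: Bystander: open white ointment pot, 63x63x48 mm, front right, close to the tall wire carousel with jars, whose shelves reach to about x = 0.48, y = -0.2 at heights of 0.1 m and more: keep arm and gripper clear of it. Origin: underside centre. Leave it where it is.
- labels: Bystander: roll of blank labels lying flat, 68x68x37 mm, front left. Origin: underside centre. Leave it where it is.
- pen: Bystander: blue ball pen, 12x145x9 mm, lying front right. Origin: underside centre. Leave it where it is.

How it is judged:
By the outcome, as a careful person would: the job done as asked, in the order asked, and still so for the second after the job is handed in, with the robot touching nothing.
It also fails if it takes over 70 s, if anything falls off the work surface, if the arm or the gripper's body presses on something with over 40 N, if the wrist force passes 120 N, or if a joint passes its speed limit or range.

ROBOT

A 6-joint arm with a two-finger parallel gripper is mounted at the origin on a cart in front of the work surface, level with it; the furniture and walls round the work are solid. World frame = base frame: x ahead of the robot, y to its left, z up, the work surface at z = 0. Lengths are in m, angles in rad, forces in N, time in s.
With the tool pointing down it reaches from about 0.2 to 0.875 m from the base axis. Payload 3.4 kg.
Tool frame: the origin (TCP) lies at the very end of the fingers, on their centre line; the grasp point (between the pads) lies 19 mm behind it (arm.grasp_offset is the distance from the TCP to the grasp point, in m); z points along the fingers, y is the line along which they close (so a half turn about z gives the same grasp; the last joint's range is limited). The gripper opens to 94 mm and grips with 3 to 60 N. Pads are 16 mm wide; open, the fingers measure 119 mm over their backs; the gripper's body (75 mm by 177 mm) begins 78 mm behind the grasp point.
Start: joints at [-1.339, 0.276, 1.505, -0, 1.361, -0.121], TCP at [0.199, -0.54, 0.205] pointing down, gripper open.
Joint ranges: [-2.89, 2.89], [-0.75, 2.08], [0.22, 2.7], [-1.18, 4.32], [0.11, 2.71], [-2.7, 2.7]. Speed limits (rad/s): [2.57, 2.57, 3.14, 3.14, 3.14, 3.14].

INTERFACE

Orientations are given as a unit quaternion [w, x, y, z].
In Python, from rig import arm, imaging, models gives the robot as it stands. The module is installed in compiled form; this text tells all that it offers.
- The arm moves only by the tool carry_out, never from a script. Its arguments are lists of equal length, an entry for each row: "offset": the shift along the tool's x, y, z in m, a list of three; "rotation": the turn, a rotation vector about the tool's x, y, z in rad, a list of three; "grip": the opening, from 0 (shut) to 1 (fully open). A call has 1 to 8 rows; each row shifts and turns the commanded pose from where the row before left it, along the tool's axes as they then stand; what a row does not reach is not made up. A row lasts 1/10 s, in which the tool goes at most 50 mm and 8.59 degrees, less where a joint would pass 70% of its speed; a pose out of reach is approached as far as the arm can. A call with a gripper value outside its range is refused whole. The fingers move at their own pace and stop on an object; the grip force is fixed at half the most. Time passes only in rows, so rows that do not move let the fingers close. It gives the time, the measured TCP pose, the force, the opening and the grip force at its end, in the units of the state.
- arm.sense(): the state, without advancing time (a new reading comes with each control period).
- imaging.capture(name): name is "scene" or "side" or "wrist"; returns a dict with "img" (420x560x3 uint8, blue, green, red), "vertical_fov" (degrees; the focal length in pixels is half the picture's height over the tangent of half this angle, whatever the lens; pixels are square), "cx", "cy" (the principal point, pixels), "extrinsics" (4x4, takes a point from camera to world coordinates); the wrist camera has in their place "hand_eye" (4x4, takes a point from camera to tool coordinates, whose origin is the TCP and whose axes are the flange's). Camera axes: x right, y down, z forward; pixel columns grow to the right and rows downward; lengths in m; the calibration is good to about 2 mm. A picture is of the moment at which its call begins: read the wrist's pose just before it. There is no depth.
- arm.job_done(): hands the job in; it is judged then, once.
Trained networks look in a picture, given as the dict that the camera call returned (one of the last four; its "shot" number tells which), for a name from the list of things; names that differ only in an ending like _2 or _b are one class to them, and where a whole thing is asked for, a point or a joint stands for the part that bears it (a point fixed in the world has none). Each returns a list of dicts, best first, with "p" (0 to 1); they miss things now and then, are a little off and sometimes report something else, mostly with a low value. They report only what shows in the picture. A call takes as long as a camera call.
- models.regions_of(picture, name): "pixels" (420x560 bool, what is visible of it) and "rect" ([left, top, width, height] in pixels, round what is visible of it).
The state is a dict: "t": time; "q": joint angles; "qd": joint speeds; "effort": joint torques, N m; "tcp_pos": TCP position; "orientation": TCP orientation; "contact_force": force on the tool from outside, world axes, zero at the start; "moment": the same for the moment, N m; "opening": opening from 0.0 (shut) to 1.0 (fully open); "grip_force": force on a finger pad.
Only numpy, scipy, OpenCV 4.12 (cv2) and the standard library are available. Lean on these libraries where they do the work, as an engineer would, in place of code of your own. Each camera call takes 0.05 s, during which the arm holds its last target. There are 200 camera calls.

## Working session

There is one attempt and no reset: what is moved stays moved. The work goes in short steps, Python scripts to look and compute and a tool call to move; the robot and the scene stay as the last step left them, time stands still between calls to the robot, and variables do not carry over. Pictures are saved under pics/ and viewed, at most 10 in all, crops included, and the job is handed in when it is done.

Besides the shell and the picture viewer there is one more tool, called after ">>>" as a command line: name --argument value ..., lists and objects as JSON in quotes. carry_out: Moves the arm, as the interface text tells. Its arguments: {"type":"object","properties":{"offset":{"type":"array","items":{"type":"array","items":{"type":"number"}}},"rotation":{"type":"array","items":{"type":"array","items":{"type":"number"}}},"grip":{"type":"array","items":{"type":"number"}}},"required":["offset","rotation","grip"]}

```bash
mkdir -p pics
cat > h.py <<'E'
import numpy as np, cv2
from rig import arm, imaging, models
from scipy.spatial.transform import Rotation as R
def f(p): return p["img"].shape[0]/2/np.tan(np.radians(p["vertical_fov"])/2)
def ext(p,s=None):
    if "extrinsics" in p: return np.array(p["extrinsics"])
    T=np.eye(4);o=s["orientation"];T[:3,:3]=R.from_quat([o[1],o[2],o[3],o[0]]).as_matrix();T[:3,3]=s["tcp_pos"]
    return T@np.array(p["hand_eye"])
def proj(p,E,X):
    c=np.linalg.inv(E)@np.append(X,1);return np.array([p["cx"]+f(p)*c[0]/c[2],p["cy"]+f(p)*c[1]/c[2]])
def ray(p,E,u):
    d=E[:3,:3]@np.array([(u[0]-p["cx"])/f(p),(u[1]-p["cy"])/f(p),1]);return E[:3,3],d/np.linalg.norm(d)
def atz(p,E,u,z):
    o,d=ray(p,E,u);return o+d*(z-o[2])/d[2]
def tri(rs):
    A=sum(np.eye(3)-np.outer(d,d) for o,d in rs);b=sum((np.eye(3)-np.outer(d,d))@o for o,d in rs);return np.linalg.solve(A,b)
E
cat > a.py <<'E'
from h import *
s=arm.sense();print({k:np.round(v,3) for k,v in s.items()})
for n in ["scene","side"]:
    p=imaging.capture(n);E=ext(p);cv2.imwrite(f"pics/{n}0.png",p["img"]);print(n,np.round(E,3).tolist(),p["vertical_fov"],p["cx"],p["cy"])
    for k in ["pressure_arm","head_centre","ring_mid","knob_mid","outer_ring","inner_knob","check_disc","spectrometer","tub","tall_bottle","dishes","red_bottle","black_jar","labels","pen"]:
        r=models.regions_of(p,k)
        print(k,[(round(x["p"],2),x["rect"],np.round(np.argwhere(x["pixels"]).mean(0)[::-1],1).tolist()) for x in r[:2]])
E
python3 a.py
```

```text
{'t': np.float64(0.0), 'q': array([-1.339,  0.277,  1.506, -0.   ,  1.361, -0.121]), 'qd': array([0.002, 0.001, 0.   , 0.   , 0.   , 0.   ]), 'effort': array([ 1.0000e-03, -4.0459e+01, -2.3723e+01,  7.0000e-02,  3.4000e-02,
       -0.0000e+00]), 'tcp_pos': array([ 0.199, -0.539,  0.205]), 'orientation': array([-0.001,  0.984,  0.175, -0.   ]), 'contact_force': array([-0.38 ,  0.715,  0.786]), 'moment': array([-0.001,  0.039,  0.052]), 'grip_force': np.float64(0.0), 'opening': np.float64(1.003)}
scene [[0.469, -0.392, 0.792, -0.5], [-0.883, -0.221, 0.413, -0.479], [0.013, -0.893, -0.45, 0.725], [0.0, 0.0, 0.0, 1.0]] 42.20399001254493 283.9046999283282 205.57764062810514
pressure_arm [(0.55, [281.2, 183.1, 50.4, 44.6], [308.6, 202.9])]
head_centre [(0.79, [279.2, 187.4, 50.1, 42.0], [309.0, 203.3]), (0.52, [371.6, 301.0, 36.0, 29.2], [388.1, 314.1])]
ring_mid [(0.37, [276.3, 232.2, 12.3, 10.5], [281.5, 235.9])]
knob_mid []
outer_ring [(0.51, [307.9, 196.4, 17.9, 14.9], [317.3, 202.6]), (0.33, [277.9, 281.1, 44.1, 25.1], [296.8, 293.1])]
inner_knob [(0.75, [307.0, 194.6, 21.8, 14.9], [3
[... 1247 characters left out ...]
[315.2, 180.5])]
outer_ring [(0.81, [304.8, 184.4, 20.2, 15.5], [314.5, 189.9])]
inner_knob [(0.26, [165.5, 203.2, 17.9, 23.8], [174.2, 217.0])]
check_disc [(0.58, [285.9, 216.1, 12.1, 4.7], [290.2, 219.2])]
spectrometer [(0.61, [234.4, 142.5, 93.5, 110.8], [282.1, 195.8])]
tub []
tall_bottle [(0.87, [166.4, 165.5, 26.1, 32.3], [177.1, 183.2])]
dishes [(0.84, [394.4, 253.1, 21.1, 23.7], [404.9, 264.0])]
red_bottle [(0.81, [169.0, 203.5, 16.1, 25.3], [174.1, 216.9]), (0.5, [270.7, 165.8, 53.6, 40.7], [299.9, 184.4])]
black_jar [(0.8, [165.3, 228.6, 21.0, 32.0], [174.2, 244.4])]
labels [(0.67, [193.6, 260.4, 29.5, 30.7], [206.5, 276.9])]
pen [(0.45, [325.8, 246.5, 13.4, 28.2], [332.6, 260.2])]
```

Run:
```python
from h import *
a=cv2.imread("pics/scene0.png");b=cv2.imread("pics/side0.png")
# crops
A=cv2.resize(a[150:350,130:430],(800,533),interpolation=3);B=cv2.resize(b[120:320,140:440],(800,533),interpolation=3)
cv2.imwrite("pics/sc0c.png",A);cv2.imwrite("pics/si0c.png",B)
```

```text
(no output)
```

View pics/sc0c.png

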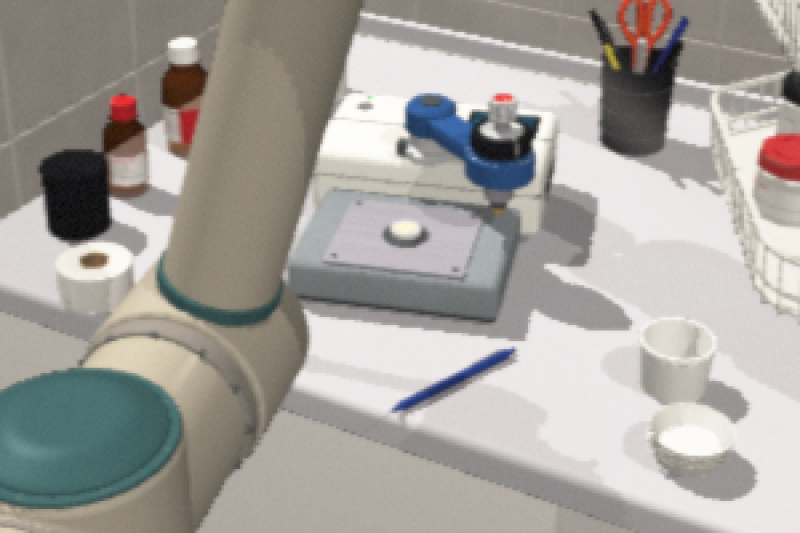

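View pics/si0c.png

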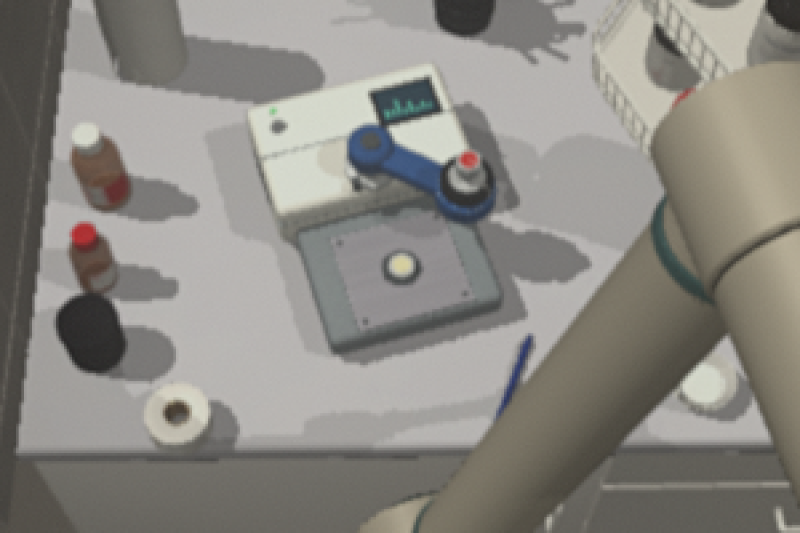

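The pictures show the arm swung to the robot's right. In the scene crop the knob top is at (503,98), the boss at (432,101) and the disc at (405,230). In the side crop the same three are at (469,160), (371,141) and (401,266).

Run:
```python
from h import *
ps=imaging.capture("scene");pd=imaging.capture("side")
k=300/800
pts={"knobtop":((503,98),(469,160)),"bosstop":((432,101),(371,141)),"disc":((405,230),(401,266)),
"red":((123,102),(84,235)),"tall":((183,45),(86,133)),"platR":((497,290),(500,300)),"pen_far":((513,350),(529,338)),"jar":((75,160),(90,302))}
for n,(u,v) in pts.items():
    u=np.array(u)*k+[130,150];v=np.array(v)*k+[140,120]
    r=[ray(ps,ext(ps),u),ray(pd,ext(pd),v)];X=tri(r)
    e=proj(ps,ext(ps),X)-u
    print(n,np.round(X,4),np.round(e,1))
```

```text
knobtop [ 0.5872 -0.0047  0.1807] [ 0.1 -0. ]
bosstop [0.6438 0.0955 0.1318] [-0.1  0. ]
disc [0.5332 0.0648 0.0517] [ 0. -0.]
red [0.5514 0.4017 0.0978] [-0.2  0.1]
tall [0.6662 0.4071 0.1183] [ 0.3 -0.1]
platR [ 0.499  -0.0436  0.0376] [-0.8  0.3]
pen_far [ 0.4684 -0.0755  0.0034] [-0.4  0.2]
jar [0.4812 0.4    0.0662] [ 2.6 -0.9]
```

>>> carry_out --offset '[[0.023, -0.043, -0.007], [0.023, -0.043, -0.007], [0.023, -0.043, -0.007], [0.023, -0.043, -0.007], [0.023, -0.043, -0.007], [0.023, -0.043, -0.007], [0.023, -0.043, -0.007], [0.023, -0.043, -0.007]]' --rotation '[[0, 0, 0], [0, 0, 0], [0, 0, 0], [0, 0, 0], [0, 0, 0], [0, 0, 0], [0, 0, 0], [0, 0, 0]]' --grip '[1, 1, 1, 1, 1, 1, 1, 1]'

```text
t: 2.5
tcp_pos: [0.2523, -0.1514, 0.2619]
orientation: [0.0, 0.985, 0.175, 0.001]
contact_force: [0.5, 0.7, -0.5]
opening: 0.996
grip_force: 0.0
```

```bash
cat > go.py <<'E'
import sys
from h import *
def go(x,y,z,psi):
    s=arm.sense();o=s["orientation"];M=R.from_quat([o[1],o[2],o[3],o[0]])
    T=R.from_matrix(np.array([[np.cos(psi),np.sin(psi),0],[np.sin(psi),-np.cos(psi),0],[0,0,-1]]))
    print("t",round(float(s["t"]),2),"tcp",np.round(s["tcp_pos"],4),"psi",np.round(np.arctan2(M.as_matrix()[1,0],M.as_matrix()[0,0]),4),"q",np.round(s["q"],3))
    print("F",np.round(s["contact_force"],2),"M",np.round(s["moment"],3),"op",np.round(s["opening"],3))
    print("off(tool)",np.round(M.inv().apply(np.array([x,y,z])-s["tcp_pos"]),4),"rot",np.round((M.inv()*T).as_rotvec(),4))
if __name__=="__main__": go(*map(float,sys.argv[1:5]))
E
python3 go.py 0.587 -0.005 0.24 1.055
```

```text
t 2.5 tcp [ 0.2523 -0.1514  0.2619] psi 0.3512 q [-0.779 -0.205  1.873  0.     1.472  0.44 ]
F [ 0.47  0.72 -0.46] M [ 0.03  -0.041 -0.073] op 0.996
off(tool) [ 0.3647 -0.0223  0.0223] rot [ 1.300e-03 -6.000e-04 -7.038e-01]
```

>>> carry_out --offset '[[0.045, -0.003, 0], [0.045, -0.003, 0], [0.045, -0.003, 0], [0.045, -0.003, 0], [0.045, -0.003, 0], [0.045, -0.003, 0], [0, 0, 0]]' --rotation '[[0, 0, 0], [0, 0, 0], [0, 0, 0], [0, 0, 0], [0, 0, 0], [0, 0, 0], [0, 0, 0]]' --grip '[1, 1, 1, 1, 1, 1, 1]'

```text
t: 3.2
tcp_pos: [0.5041, -0.041, 0.2604]
orientation: [-0.0, 0.984, 0.177, 0.001]
contact_force: [-1.4, 1.0, -1.0]
opening: 1.002
grip_force: 0.0
```

```bash
python3 go.py 0.587 -0.005 0.22 1.055
python3 - <<'E'
from h import *
s=arm.sense();p=imaging.capture("wrist");cv2.imwrite("pics/w1.png",p["img"])
print(np.round(p["hand_eye"],3).tolist(),f(p))
E=ext(p,s)
for n,X in {"knob":(.5872,-.0047,.1807),"boss":(.6438,.0955,.1318),"disc":(.5332,.0648,.0517)}.items():print(n,proj(p,E,X))
for k in ["inner_knob","outer_ring","head_centre","check_disc"]:
    print(k,[(round(x["p"],2),x["rect"]) for x in models.regions_of(p,k)[:2]])
E
```

```text
t 3.2 tcp [ 0.5041 -0.041   0.2604] psi 0.3565 q [-0.22   0.142  1.546  0.002  1.452  0.994]
F [-1.41  0.96 -0.96] M [-0.05   0.022  0.016] op 1.002
off(tool) [ 0.0901 -0.0048  0.0406] rot [ 1.000e-04 -2.100e-03 -6.985e-01]
[[0.001, -0.958, -0.287, 0.085], [1.0, 0.0, 0.001, 0.001], [-0.0, -0.287, 0.958, -0.18], [0.0, 0.0, 0.0, 1.0]] 376.57808273255114
knob [271.52173353  87.34128795]
boss [168.59968689 -40.47336436]
disc [191.00593343 117.62842876]
inner_knob [(0.91, [252.0, 60.1, 38.2, 46.5])]
outer_ring [(0.8, [235.5, 44.8, 73.3, 82.9])]
head_centre [(0.59, [162.7, 0.0, 151.5, 127.5])]
check_disc [(0.79, [177.3, 103.6, 26.4, 27.6]), (0.38, [162.4, 2.2, 152.5, 125.2])]
```

View pics/w1.png

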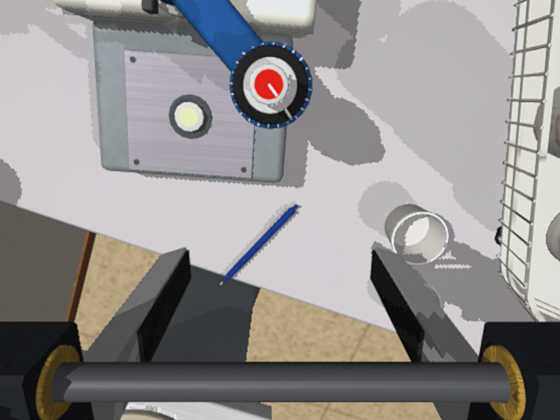

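The wrist view shows the knob's red top at (268,84), the ring at (271,86) and the disc at (190,117). These agree with the predictions to within 3 px.

Run:
```python
from h import *
s=arm.sense();p=imaging.capture("wrist");E=ext(p,s)
k=atz(p,E,(268,84),.182);r=atz(p,E,(271,86.3),.151);d=atz(p,E,(190,117),.055);print(k,r,d)
sc=imaging.capture("scene");sd=imaging.capture("side")
print(tri([ray(p,E,(268,84)),ray(sc,ext(sc),(318.6,186.7)),ray(sd,ext(sd),(315.9,180))]))
```

```text
[ 0.58253481 -0.00482768  0.182     ] [ 0.58223096 -0.00627086  0.151     ] [0.52797553 0.06250653 0.055     ]
[ 0.58384946 -0.00512559  0.18325881]
```

>>> carry_out --offset '[[0.044, -0.003, 0.01], [0.0435, -0.003, 0.01], [0, 0, 0], [0, 0, 0], [0, 0, 0], [0, 0, 0], [0, 0, 0], [0, 0, 0]]' --rotation '[[0, 0, 0], [0, 0, 0], [0, 0, -0.14], [0, 0, -0.14], [0, 0, -0.14], [0, 0, -0.14], [0, 0, -0.14], [0, 0, 0]]' --grip '[1, 1, 1, 1, 1, 1, 1, 1]'

```text
t: 4.4
tcp_pos: [0.5792, -0.0077, 0.2418]
orientation: [0.0, 0.865, 0.502, 0.0]
contact_force: [-0.5, -0.8, -0.5]
opening: 0.998
grip_force: 0.0
```

```bash
python3 go.py 0.584 -0.005 0.109 1.055
```

```text
t 4.4 tcp [ 0.5792 -0.0077  0.2418] psi 1.0516 q [-0.133  0.265  1.431 -0.     1.445  0.386]
F [-0.48 -0.77 -0.54] M [-0.013  0.014  0.029] op 0.998
off(tool) [0.0048 0.0027 0.1328] rot [ 0.0005 -0.     -0.0034]
```

>>> carry_out --offset '[[0.005, 0.003, 0.03], [0, 0, 0.035], [0, 0, 0.03], [0, 0, 0.02], [0, 0, 0.018], [0, 0, 0]]' --rotation '[[0, 0, 0], [0, 0, 0], [0, 0, 0], [0, 0, 0], [0, 0, 0], [0, 0, 0]]' --grip '[1, 1, 1, 1, 1, 1]'

```text
t: 5.0
tcp_pos: [0.5825, -0.0045, 0.1062]
orientation: [-0.002, 0.865, 0.501, -0.002]
contact_force: [-0.1, -0.0, -0.2]
opening: 1.001
grip_force: 0.0
```

```bash
python3 go.py 0.53 0.0635 0.109 0.27
python3 - <<'E'
from h import *
p=imaging.capture("side");cv2.imwrite("pics/sd2.png",cv2.resize(p["img"][130:250,230:390],(800,600),interpolation=3))
E
```

```text
t 5.0 tcp [ 0.5825 -0.0045  0.1062] psi 1.0495 q [-0.127  0.361  1.637 -0.     1.149  0.394]
F [-0.06 -0.02 -0.19] M [-0.048  0.033 -0.011] op 1.001
off(tool) [ 0.0329 -0.0794 -0.0025] rot [-0.0037  0.004   0.7795]
```

View pics/sd2.png

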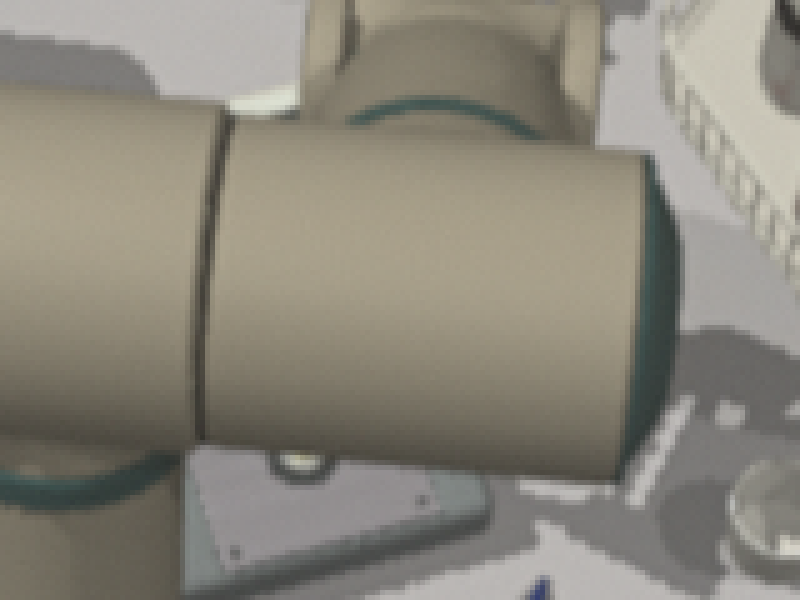

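>>> carry_out --offset '[[0, 0, 0], [0, 0, 0], [0, 0, 0], [0, 0, 0]]' --rotation '[[0, 0, 0], [0, 0, 0], [0, 0, 0], [0, 0, 0]]' --grip '[0.77, 0.77, 0.77, 0.77]'

```text
t: 5.45
tcp_pos: [0.5852, -0.0044, 0.1092]
orientation: [0.0, 0.865, 0.502, 0.001]
contact_force: [-0.4, -0.6, 0.2]
opening: 0.776
grip_force: 0.0
```

Swing 0.7 rad, short of the stop.

>>> carry_out --offset '[[0.0006, -0.0115, 0], [0.0006, -0.0115, 0], [0.0006, -0.0115, 0], [0.0006, -0.0115, 0], [0.0006, -0.0115, 0], [0.0006, -0.0115, 0], [0.0006, -0.0115, 0], [0, 0, 0]]' --rotation '[[0, 0, 0.1], [0, 0, 0.1], [0, 0, 0.1], [0, 0, 0.1], [0, 0, 0.1], [0, 0, 0.1], [0, 0, 0.1], [0, 0, 0]]' --grip '[0.77, 0.77, 0.77, 0.77, 0.77, 0.77, 0.77, 0.77]'

```text
t: 6.25
tcp_pos: [0.5334, 0.0559, 0.1089]
orientation: [0.001, 0.984, 0.176, -0.0]
contact_force: [-1.0, -1.2, 1.0]
opening: 0.77
grip_force: 0.5
```

```bash
python3 go.py 0.53 0.0635 0.109 0.27
```

```text
t 6.25 tcp [0.5334 0.0559 0.1089] psi 0.3537 q [-0.024  0.292  1.738 -0.002  1.112  1.194]
F [-1.   -1.23  0.96] M [-0.33   0.082  0.001] op 0.77
off(tool) [-0.0005 -0.0083 -0.0001] rot [0.0015 0.0003 0.0837]
```

>>> carry_out --offset '[[0, -0.003, 0], [0, -0.003, 0], [0, -0.002, 0], [0, 0, 0]]' --rotation '[[0, 0, 0.03], [0, 0, 0.03], [0, 0, 0.02], [0, 0, 0]]' --grip '[0.77, 0.77, 0.77, 0.77]'

```text
t: 6.65
tcp_pos: [0.5318, 0.0628, 0.1089]
orientation: [0.001, 0.991, 0.137, 0.0]
contact_force: [0.7, -4.3, 2.6]
opening: 0.768
grip_force: 2.2
```

>>> carry_out --offset '[[0, -0.001, 0], [0, -0.001, 0], [0, 0, 0]]' --rotation '[[0, 0, 0], [0, 0, 0], [0, 0, 0]]' --grip '[0.77, 0.77, 0.77]'

```text
t: 6.95
tcp_pos: [0.5305, 0.0647, 0.1088]
orientation: [0.001, 0.991, 0.137, -0.0]
contact_force: [-0.8, -4.3, 4.5]
opening: 0.769
grip_force: 2.2
```

>>> carry_out --offset '[[0, -0.001, 0], [0, 0, 0]]' --rotation '[[0, 0, 0], [0, 0, 0]]' --grip '[0.77, 0.77]'

```text
t: 7.15
tcp_pos: [0.53, 0.0656, 0.1088]
orientation: [0.001, 0.991, 0.137, -0.001]
contact_force: [-1.2, -4.5, 3.7]
opening: 0.772
grip_force: 2.3
```

>>> carry_out --offset '[[0, -0.001, 0], [0, 0, 0]]' --rotation '[[0, 0, 0], [0, 0, 0]]' --grip '[0.77, 0.77]'

```text
t: 7.35
tcp_pos: [0.5295, 0.0666, 0.1087]
orientation: [0.001, 0.991, 0.137, -0.001]
contact_force: [-1.4, -4.1, 3.2]
opening: 0.769
grip_force: 2.3
```

>>> carry_out --offset '[[0, -0.001, 0], [0, 0, 0]]' --rotation '[[0, 0, 0], [0, 0, 0]]' --grip '[0.77, 0.77]'

```text
t: 7.55
tcp_pos: [0.5291, 0.0675, 0.1086]
orientation: [0.001, 0.991, 0.137, -0.001]
contact_force: [-1.5, -5.2, 3.3]
opening: 0.773
grip_force: 2.3
```

>>> carry_out --offset '[[0, -0.001, 0], [0, 0, 0]]' --rotation '[[0, 0, 0], [0, 0, 0]]' --grip '[0.77, 0.77]'

```text
t: 7.75
tcp_pos: [0.5286, 0.0684, 0.1085]
orientation: [0.001, 0.991, 0.137, -0.001]
contact_force: [-1.7, -5.1, 2.6]
opening: 0.771
grip_force: 2.3
```

>>> carry_out --offset '[[0, -0.001, 0], [0, 0, 0]]' --rotation '[[0, 0, 0], [0, 0, 0]]' --grip '[0.77, 0.77]'

```text
t: 7.95
tcp_pos: [0.5284, 0.0688, 0.1085]
orientation: [0.001, 0.991, 0.137, -0.001]
contact_force: [-2.6, -5.5, 2.2]
opening: 0.775
grip_force: 3.0
```

>>> carry_out --offset '[[0, -0.001, 0], [0, 0, 0]]' --rotation '[[0, 0, 0], [0, 0, 0]]' --grip '[0.77, 0.77]'

```text
t: 8.15
tcp_pos: [0.5284, 0.0689, 0.1085]
orientation: [0.002, 0.991, 0.137, -0.001]
contact_force: [-1.1, -8.7, 1.9]
opening: 0.768
grip_force: 4.1
```

>>> carry_out --offset '[[0, -0.001, 0], [0, 0, 0]]' --rotation '[[0, 0, 0], [0, 0, 0]]' --grip '[0.77, 0.77]'

```text
t: 8.35
tcp_pos: [0.5284, 0.0689, 0.1084]
orientation: [0.003, 0.991, 0.137, -0.001]
contact_force: [-1.1, -11.8, 1.3]
opening: 0.77
grip_force: 5.2
```

```bash
python3 go.py 0.53 0.0635 0.109 0.27
```

```text
t 8.35 tcp [0.5284 0.0689 0.1084] psi 0.2749 q [ 0.004  0.288  1.744 -0.007  1.11   1.303]
F [ -1.07 -11.84   1.27] M [-2.118  0.077 -0.127] op 0.77
off(tool) [ 0.0001  0.0056 -0.0006] rot [0.0058 0.0029 0.0049]
```

The arm is at its stop: the TCP stalled while the force rose from 5 to 12 N. I'll back off, rise and re-measure the ring centre with the wrist camera.

>>> carry_out --offset '[[0, 0.004, 0], [0, 0, 0], [0, 0, -0.04], [0, 0, -0.045], [0, 0, -0.045], [-0.04, 0, 0], [-0.04, 0, 0], [0, 0, 0]]' --rotation '[[0, 0, 0], [0, 0, 0], [0, 0, 0], [0, 0, 0], [0, 0, 0], [0, 0, 0], [0, 0, 0], [0, 0, 0]]' --grip '[0.9, 1, 1, 1, 1, 1, 1, 1]'

```text
t: 9.15
tcp_pos: [0.448, 0.0476, 0.2387]
orientation: [-0.001, 0.991, 0.136, -0.001]
contact_force: [-0.1, 0.5, -0.8]
opening: 0.999
grip_force: 0.0
```

>>> carry_out --offset '[[0, 0, 0], [0, 0, 0]]' --rotation '[[0, 0, 0], [0, 0, 0]]' --grip '[1, 1]'

```text
t: 9.35
tcp_pos: [0.454, 0.0475, 0.2385]
orientation: [-0.0, 0.991, 0.136, 0.001]
contact_force: [0.0, -0.7, -0.5]
opening: 0.999
grip_force: 0.0
```

```bash
python3 go.py 0.5293 0.0658 0.134 0.57
python3 - <<'E'
from h import *
s=arm.sense();p=imaging.capture("wrist");cv2.imwrite("pics/w2.png",p["img"]);E=ext(p,s)
sd=imaging.capture("side");sc=imaging.capture("scene")
cv2.imwrite("pics/m2.png",np.hstack([cv2.resize(sc["img"][170:270,230:350],(400,333)),cv2.resize(sd["img"][150:250,230:350],(400,333))]))
for k in ["inner_knob","outer_ring"]:
    for n,q,e in(("w",p,E),("sd",sd,ext(sd)),("sc",sc,ext(sc))): 
        for x in models.regions_of(q,k)[:1]:
            r=x["rect"];c=(r[0]+r[2]/2,r[1]+r[3]/2);print(n,k,round(x["p"],2),r,atz(q,e,c,.182 if k[0]=="i" else .151).round(4))
print(proj(p,E,(.5293,.0658,.182)),proj(p,E,(.5293,.0658,.151)))
E
```

```text
t 9.35 tcp [0.454  0.0475 0.2385] psi 0.2732 q [-4.900e-02  7.600e-02  1.678e+00  1.000e-03  1.387e+00  1.248e+00]
F [ 0.02 -0.72 -0.52] M [-0.047 -0.027  0.024] op 0.999
off(tool) [0.0773 0.0028 0.1046] rot [-0.0004 -0.0015 -0.2968]
w inner_knob 0.93 [262.5, 74.4, 47.8, 48.6] [0.5355 0.066  0.182 ]
sc inner_knob 0.53 [275.9, 186.5, 9.1, 11.8] [0.5116 0.0587 0.182 ]
w outer_ring 0.68 [247.5, 59.0, 79.3, 86.8] [0.5333 0.0643 0.151 ]
sc outer_ring 0.79 [269.5, 201.1, 22.3, 14.0] [0.4946 0.0487 0.151 ]
[283.83823266 109.07218229] [283.43450433 107.54324868]
```

View pics/w2.png

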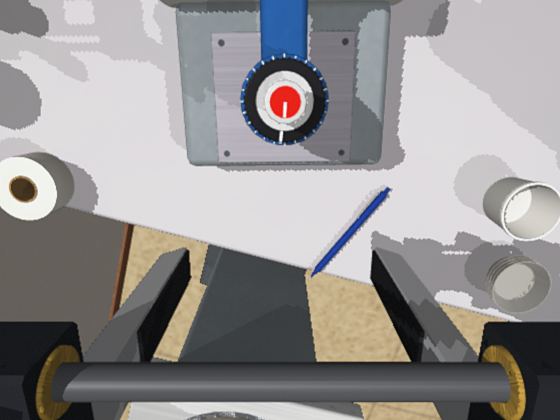

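The wrist view shows the arm straight over the platform at its stop, with the knob's red top at (286,101). That is a few mm further out than the estimate. I'll refine it with a red-blob centroid now that the arm has settled.

```bash
cat > red.py <<'E'
from h import *
def red(p,box):
    b=p["img"].astype(int);m=(b[:,:,2]>150)&(b[:,:,1]<90)&(b[:,:,0]<90);M=np.zeros_like(m);M[box[1]:box[3],box[0]:box[2]]=1
    a=np.argwhere(m&M);return a.mean(0)[::-1],len(a)
E
python3 - <<'E'
from red import *
s=arm.sense();p=imaging.capture("wrist");E=ext(p,s);u,n=red(p,(240,60,330,140));print(s["tcp_pos"],u,n)
# white line hides part: use blob bounding circle
for z in(.176,.18,.184):print(z,atz(p,E,u,z).round(4))
sd=imaging.capture("side");sc=imaging.capture("scene")
rs=[ray(p,E,u)]
for q,b in((sd,(270,170,330,230)),(sc,(260,170,330,240))):
    v,n=red(q,b);print(v,n)
    if n>3: rs.append(ray(q,ext(q),v))
if len(rs)>1:
    X=tri(rs);print(X,[np.linalg.norm(np.cross(X-o,d)).round(4) for o,d in rs])
E
python3 go.py 0.534 0.0658 0.134 0.27
```

```text
[0.4530548  0.046978   0.23822884] [284.35558781  99.04063861] 689
0.176 [0.534  0.0664 0.176 ]
0.18 [0.534  0.0664 0.18  ]
0.184 [0.534  0.0665 0.184 ]
[nan nan] 0
[284.  188.5] 4
[0.53509796 0.06442044 0.18122752] [np.float64(0.0023), np.float64(0.0023)]
t 9.95 tcp [0.4529 0.0469 0.2384] psi 0.2728 q [-0.05   0.075  1.679 -0.     1.388  1.248]
F [ 0.45 -0.31 -0.31] M [ 0.037 -0.021  0.021] op 1.0
off(tool) [0.0832 0.0037 0.1044] rot [0.     0.0001 0.0028]red.py:4: RuntimeWarning: Mean of empty slice.
  a=np.argwhere(m&M);return a.mean(0)[::-1],len(a)
  ret = um.true_divide(
```

>>> carry_out --offset '[[0.042, 0.002, 0], [0.041, 0.0015, 0], [0, 0, 0], [0, 0, 0], [0, 0, 0], [0, 0, 0.035], [0, 0, 0.035], [0, 0, 0]]' --rotation '[[0, 0, 0], [0, 0, 0], [0, 0, -0.1], [0, 0, -0.1], [0, 0, -0.1], [0, 0, 0], [0, 0, 0], [0, 0, 0]]' --grip '[1, 1, 1, 1, 1, 1, 1, 1]'

```text
t: 10.75
tcp_pos: [0.53, 0.0659, 0.1643]
orientation: [-0.001, 0.959, 0.282, -0.005]
contact_force: [-0.3, -0.2, -0.3]
opening: 1.004
grip_force: 0.0
```

```bash
python3 go.py 0.534 0.0658 0.1345 -0.027
```

```text
t 10.75 tcp [0.53   0.0659 0.1643] psi 0.5727 q [-0.007  0.247  1.651 -0.     1.253  0.992]
F [-0.34 -0.17 -0.28] M [-0.007  0.045 -0.01 ] op 1.004
off(tool) [0.0036 0.0024 0.0297] rot [-0.0027  0.0097  0.5997]
```

>>> carry_out --offset '[[0, 0, 0.015], [0, 0, 0], [0, 0, 0]]' --rotation '[[0, 0, 0], [0, 0, 0], [0, 0, 0]]' --grip '[1, 1, 1]'

```text
t: 11.05
tcp_pos: [0.5345, 0.0659, 0.1548]
orientation: [0.0, 0.959, 0.282, 0.001]
contact_force: [0.2, -0.8, -0.5]
opening: 1.001
grip_force: 0.0
```

```bash
python3 go.py 0.534 0.0658 0.1345 0.573
```

```text
t 11.05 tcp [0.5345 0.0659 0.1548] psi 0.5728 q [-0.007  0.255  1.666 -0.     1.219  0.992]
F [ 0.17 -0.79 -0.49] M [-0.022  0.033  0.007] op 1.001
off(tool) [-0.0005 -0.0002  0.0203] rot [ 0.0009 -0.0013 -0.0002]
```

Well centred. Descend 20 mm, then close gradually on the ring.

>>> carry_out --offset '[[0, 0, 0.01], [0, 0, 0.01], [0, 0, 0], [0, 0, 0], [0, 0, 0]]' --rotation '[[0, 0, 0], [0, 0, 0], [0, 0, 0], [0, 0, 0], [0, 0, 0]]' --grip '[1, 1, 0.8, 0.66, 0.66]'

```text
t: 11.55
tcp_pos: [0.5339, 0.0659, 0.1336]
orientation: [0.0, 0.959, 0.282, 0.0]
contact_force: [-0.2, 0.1, 0.1]
opening: 0.78
grip_force: 0.0
```

>>> carry_out --offset '[[0, 0, 0], [0, 0, 0], [0, 0, 0]]' --rotation '[[0, 0, 0], [0, 0, 0], [0, 0, 0]]' --grip '[0.64, 0.55, 0.55]'

```text
t: 11.85
tcp_pos: [0.5332, 0.0666, 0.1336]
orientation: [-0.001, 0.959, 0.282, -0.0]
contact_force: [-1.5, 2.6, 1.8]
opening: 0.584
grip_force: 30.0
```

```bash
python3 go.py 0.534 0.0658 0.1345 0.573
```

```text
t 11.85 tcp [0.5332 0.0666 0.1336] psi 0.5726 q [-6.000e-03  2.710e-01  1.699e+00  1.000e-03  1.172e+00  9.910e-01]
F [-1.47  2.61  1.83] M [0.385 0.378 0.048] op 0.584
off(tool) [ 0.0003  0.0011 -0.0009] rot [-0.0016  0.0001 -0.0004]
```

>>> carry_out --offset '[[0, -0.001, 0], [0, 0, 0], [0, 0, 0], [0, 0, 0]]' --rotation '[[0, 0, 0], [0, 0, 0.06], [0, 0, 0.06], [0, 0, 0]]' --grip '[0.55, 0.55, 0.55, 0.55]'

```text
t: 12.25
tcp_pos: [0.5332, 0.0665, 0.1336]
orientation: [0.0, 0.974, 0.224, 0.0]
contact_force: [-0.4, -0.2, 1.4]
opening: 0.592
grip_force: 30.0
```

```bash
cat > m.py <<'E'
from h import *
s=arm.sense();o=s["orientation"];M=R.from_quat([o[1],o[2],o[3],o[0]]).as_matrix()
print("t",round(float(s["t"]),2),"tcp",np.round(s["tcp_pos"],4),"psi",np.arctan2(M[1,0],M[0,0]).round(4),"F",np.round(s["contact_force"],2),"M",np.round(s["moment"],3),"eff6",np.round(s["effort"][5],3),"q6",np.round(s["q"][5],3),"op",round(float(s["opening"]),3))
E
python3 m.py
```

```text
t 12.25 tcp [0.5332 0.0665 0.1336] psi 0.4528 F [-0.35 -0.17  1.36] M [ 0.114  0.228 -0.209] eff6 0.037 q6 1.113 op 0.592
```

>>> carry_out --offset '[[0, 0, 0], [0, 0, 0], [0, 0, 0]]' --rotation '[[0, 0, 0.06], [0, 0, 0.06], [0, 0, 0]]' --grip '[0.55, 0.55, 0.55]'

```text
t: 12.55
tcp_pos: [0.5333, 0.0664, 0.1336]
orientation: [0.0, 0.986, 0.166, 0.0]
contact_force: [-1.5, -1.0, 1.5]
opening: 0.589
grip_force: 30.0
```

```bash
python3 m.py
```

```text
t 12.55 tcp [0.5333 0.0664 0.1336] psi 0.3338 F [-1.52 -1.    1.54] M [ 0.038  0.202 -0.123] eff6 0.051 q6 1.232 op 0.589
```

>>> carry_out --offset '[[0, 0, 0]]' --rotation '[[0, 0, 0.05]]' --grip '[0.55]'

```text
t: 12.65
tcp_pos: [0.5333, 0.0664, 0.1336]
orientation: [0.0, 0.99, 0.142, 0.0]
contact_force: [-0.6, -0.1, 2.3]
opening: 0.588
grip_force: 30.0
```

```bash
python3 m.py
cat >> m.py <<'E'
import sys
if len(sys.argv)>1:
    L=[]
    for i in range(int(sys.argv[1])):
        imaging.capture("wrist");s=arm.sense();L.append([*s["contact_force"],*s["moment"],s["effort"][5]])
    print(np.round(L,3).tolist() if len(L)<5 else "", np.mean(L,0).round(3),np.std(L,0).round(3))
E
python3 m.py 4
```

```text
t 12.65 tcp [0.5333 0.0664 0.1336] psi 0.2844 F [-0.56 -0.13  2.35] M [-0.031  0.217  0.252] eff6 -0.332 q6 1.282 op 0.588
t 12.65 tcp [0.5333 0.0664 0.1336] psi 0.2844 F [-0.56 -0.13  2.35] M [-0.031  0.217  0.252] eff6 -0.332 q6 1.282 op 0.588
[[-1.015, -0.905, 2.632, 0.016, 0.212, 0.143, 0.227], [-0.65, -1.28, 1.977, -0.069, 0.219, -0.076, 0.11], [-0.516, -1.605, 2.875, -0.11, 0.241, -0.048, -0.053], [-0.98, -1.511, 2.32, -0.11, 0.246, -0.035, -0.067]] [-0.79  -1.325  2.451 -0.068  0.229 -0.004  0.054] [0.213 0.27  0.337 0.052 0.014 0.086 0.122]
```

>>> carry_out --offset '[[0, 0, 0], [0, 0, 0]]' --rotation '[[0, 0, 0.015], [0, 0, 0.015]]' --grip '[0.55, 0.55]'

```text
t: 13.05
tcp_pos: [0.5333, 0.0664, 0.1336]
orientation: [0.0, 0.992, 0.126, 0.0]
contact_force: [-1.4, -1.6, 3.2]
opening: 0.589
grip_force: 30.0
```

```bash
python3 m.py
```

```text
t 13.05 tcp [0.5333 0.0664 0.1336] psi 0.2529 F [-1.38 -1.58  3.21] M [-0.215  0.222  0.255] eff6 0.096 q6 1.313 op 0.589
```

>>> carry_out --offset '[[0, 0, 0], [0, 0, 0]]' --rotation '[[0, 0, 0.015], [0, 0, 0.015]]' --grip '[0.55, 0.55]'

```text
t: 13.25
tcp_pos: [0.5333, 0.0664, 0.1336]
orientation: [0.0, 0.994, 0.111, 0.0]
contact_force: [-1.2, -3.1, 3.1]
opening: 0.59
grip_force: 30.0
```

```bash
python3 m.py
```

```text
t 13.25 tcp [0.5333 0.0664 0.1336] psi 0.2221 F [-1.21 -3.11  3.06] M [-0.286  0.294  0.218] eff6 0.106 q6 1.344 op 0.59
```

>>> carry_out --offset '[[0, 0, 0], [0, 0, 0]]' --rotation '[[0, 0, 0.015], [0, 0, 0.015]]' --grip '[0.55, 0.55]'

```text
t: 13.45
tcp_pos: [0.5332, 0.0666, 0.1336]
orientation: [0.0, 0.995, 0.096, 0.0]
contact_force: [-0.9, -2.1, 4.4]
opening: 0.591
grip_force: 30.0
```

```bash
python3 m.py
```

```text
t 13.45 tcp [0.5332 0.0666 0.1336] psi 0.1918 F [-0.94 -2.1   4.38] M [-0.356  0.298  0.258] eff6 0.108 q6 1.374 op 0.591
```

>>> carry_out --offset '[[0, 0, 0], [0, 0, 0]]' --rotation '[[0, 0, 0.015], [0, 0, 0.015]]' --grip '[0.55, 0.55]'

```text
t: 13.65
tcp_pos: [0.5332, 0.0667, 0.1336]
orientation: [0.0, 0.997, 0.081, 0.0]
contact_force: [-1.4, -2.1, 4.3]
opening: 0.589
grip_force: 30.0
```

```bash
python3 m.py
```

```text
t 13.65 tcp [0.5332 0.0667 0.1336] psi 0.1617 F [-1.43 -2.07  4.26] M [-0.368  0.332  0.264] eff6 0.109 q6 1.404 op 0.589
```

>>> carry_out --offset '[[0, 0, 0], [0, 0, 0]]' --rotation '[[0, 0, 0.015], [0, 0, 0.015]]' --grip '[0.55, 0.55]'

```text
t: 13.85
tcp_pos: [0.5332, 0.0667, 0.1336]
orientation: [0.0, 0.998, 0.066, 0.0]
contact_force: [-2.1, -3.0, 5.2]
opening: 0.589
grip_force: 30.0
```

```bash
python3 m.py
```

```text
t 13.85 tcp [0.5332 0.0667 0.1336] psi 0.1316 F [-2.14 -2.96  5.24] M [-0.384  0.405  0.204] eff6 0.11 q6 1.434 op 0.589
```

>>> carry_out --offset '[[0, 0, 0], [0, 0, 0]]' --rotation '[[0, 0, 0.015], [0, 0, 0.015]]' --grip '[0.55, 0.55]'

```text
t: 14.05
tcp_pos: [0.5332, 0.0667, 0.1336]
orientation: [0.0, 0.999, 0.051, 0.0]
contact_force: [-1.4, -2.4, 5.5]
opening: 0.588
grip_force: 30.0
```

```bash
python3 m.py
```

```text
t 14.05 tcp [0.5332 0.0667 0.1336] psi 0.1015 F [-1.4  -2.35  5.5 ] M [-0.389  0.354  0.227] eff6 0.11 q6 1.464 op 0.588
```

>>> carry_out --offset '[[0, 0, 0], [0, 0, 0]]' --rotation '[[0, 0, 0.015], [0, 0, 0.015]]' --grip '[0.55, 0.55]'

```text
t: 14.25
tcp_pos: [0.5332, 0.0667, 0.1336]
orientation: [0.0, 0.999, 0.036, 0.0]
contact_force: [-2.0, -2.0, 5.5]
opening: 0.589
grip_force: 30.0
```

```bash
python3 m.py
```

```text
t 14.25 tcp [0.5332 0.0667 0.1336] psi 0.0716 F [-1.96 -2.03  5.49] M [-0.369  0.376  0.191] eff6 0.11 q6 1.494 op 0.589
```

>>> carry_out --offset '[[0, 0, 0], [0, 0, 0]]' --rotation '[[0, 0, 0.015], [0, 0, 0.015]]' --grip '[0.55, 0.55]'

```text
t: 14.45
tcp_pos: [0.5332, 0.0667, 0.1336]
orientation: [0.0, 1.0, 0.021, 0.0]
contact_force: [-1.5, -3.7, 4.9]
opening: 0.589
grip_force: 30.0
```

```bash
python3 m.py
```

```text
t 14.45 tcp [0.5332 0.0667 0.1336] psi 0.0416 F [-1.5  -3.68  4.9 ] M [-0.365  0.367  0.26 ] eff6 0.11 q6 1.524 op 0.589
```

>>> carry_out --offset '[[0, 0, 0], [0, 0, 0]]' --rotation '[[0, 0, 0.015], [0, 0, 0.015]]' --grip '[0.55, 0.55]'

```text
t: 14.65
tcp_pos: [0.5332, 0.0666, 0.1336]
orientation: [0.0, 1.0, 0.006, 0.0]
contact_force: [-1.5, -2.7, 5.0]
opening: 0.589
grip_force: 30.0
```

```bash
python3 m.py
```

```text
t 14.65 tcp [0.5332 0.0666 0.1336] psi 0.0116 F [-1.51 -2.67  5.01] M [-0.363  0.386  0.228] eff6 0.11 q6 1.554 op 0.589
```

>>> carry_out --offset '[[0, 0, 0], [0, 0, 0]]' --rotation '[[0, 0, 0.015], [0, 0, 0.015]]' --grip '[0.55, 0.55]'

```text
t: 14.85
tcp_pos: [0.5332, 0.0666, 0.1336]
orientation: [0.0, 1.0, -0.009, 0.0]
contact_force: [-1.9, -2.8, 5.6]
opening: 0.589
grip_force: 30.0
```

```bash
python3 m.py
```

```text
t 14.85 tcp [0.5332 0.0666 0.1336] psi -0.0184 F [-1.89 -2.83  5.58] M [-0.401  0.354  0.235] eff6 0.11 q6 1.584 op 0.589
```

>>> carry_out --offset '[[0, 0, 0], [0, 0, 0]]' --rotation '[[0, 0, 0.015], [0, 0, 0.015]]' --grip '[0.55, 0.55]'

```text
t: 15.05
tcp_pos: [0.5332, 0.0665, 0.1336]
orientation: [0.0, 1.0, -0.024, 0.0]
contact_force: [-2.1, -3.3, 4.9]
opening: 0.591
grip_force: 30.0
```

```bash
python3 m.py
```

```text
t 15.05 tcp [0.5332 0.0665 0.1336] psi -0.0484 F [-2.05 -3.32  4.93] M [-0.408  0.402  0.23 ] eff6 0.111 q6 1.614 op 0.591
```

>>> carry_out --offset '[[0, 0, 0], [0, 0, 0]]' --rotation '[[0, 0, 0.015], [0, 0, 0.015]]' --grip '[0.55, 0.55]'

```text
t: 15.25
tcp_pos: [0.5332, 0.0665, 0.1336]
orientation: [0.0, 0.999, -0.039, 0.0]
contact_force: [-1.0, -2.6, 5.0]
opening: 0.589
grip_force: 30.0
```

```bash
python3 m.py
```

```text
t 15.25 tcp [0.5332 0.0665 0.1336] psi -0.0783 F [-1.02 -2.62  4.97] M [-0.421  0.365  0.242] eff6 0.111 q6 1.644 op 0.589
```

>>> carry_out --offset '[[0, 0, 0], [0, 0, 0]]' --rotation '[[0, 0, 0.015], [0, 0, 0.015]]' --grip '[0.55, 0.55]'

```text
t: 15.45
tcp_pos: [0.5332, 0.0665, 0.1336]
orientation: [0.0, 0.999, -0.054, 0.0]
contact_force: [-1.8, -2.4, 5.2]
opening: 0.585
grip_force: 30.0
```

```bash
python3 m.py
```

```text
t 15.45 tcp [0.5332 0.0665 0.1336] psi -0.1083 F [-1.79 -2.35  5.19] M [-0.419  0.361  0.249] eff6 0.111 q6 1.674 op 0.585
```

>>> carry_out --offset '[[0, 0, 0], [0, 0, 0]]' --rotation '[[0, 0, 0.015], [0, 0, 0.015]]' --grip '[0.55, 0.55]'

```text
t: 15.65
tcp_pos: [0.5331, 0.0665, 0.1336]
orientation: [0.0, 0.998, -0.069, 0.0]
contact_force: [-1.9, -3.2, 4.6]
opening: 0.586
grip_force: 30.0
```

```bash
python3 m.py
```

```text
t 15.65 tcp [0.5331 0.0665 0.1336] psi -0.1383 F [-1.88 -3.21  4.65] M [-0.432  0.361  0.189] eff6 0.111 q6 1.704 op 0.586
```

>>> carry_out --offset '[[0, 0, 0], [0, 0, 0]]' --rotation '[[0, 0, 0.015], [0, 0, 0.015]]' --grip '[0.55, 0.55]'

```text
t: 15.85
tcp_pos: [0.5332, 0.0664, 0.1336]
orientation: [0.0, 0.996, -0.084, 0.0]
contact_force: [-1.4, -2.8, 4.7]
opening: 0.588
grip_force: 30.0
```

```bash
python3 m.py
```

```text
t 15.85 tcp [0.5332 0.0664 0.1336] psi -0.1683 F [-1.35 -2.75  4.69] M [-0.377  0.348  0.274] eff6 0.111 q6 1.734 op 0.588
```

>>> carry_out --offset '[[0, 0, 0], [0, 0, 0]]' --rotation '[[0, 0, 0.015], [0, 0, 0.015]]' --grip '[0.55, 0.55]'

```text
t: 16.05
tcp_pos: [0.5332, 0.0664, 0.1336]
orientation: [0.0, 0.995, -0.099, 0.0]
contact_force: [-2.1, -4.3, 5.0]
opening: 0.591
grip_force: 30.0
```

```bash
python3 m.py
```

```text
t 16.05 tcp [0.5332 0.0664 0.1336] psi -0.1983 F [-2.06 -4.26  5.  ] M [-0.436  0.344  0.196] eff6 0.111 q6 1.764 op 0.591
```

>>> carry_out --offset '[[0, 0, 0], [0, 0, 0]]' --rotation '[[0, 0, 0.015], [0, 0, 0.015]]' --grip '[0.55, 0.55]'

```text
t: 16.25
tcp_pos: [0.5331, 0.0664, 0.1336]
orientation: [0.0, 0.993, -0.114, 0.0]
contact_force: [-2.1, -3.4, 5.4]
opening: 0.588
grip_force: 30.0
```

```bash
python3 m.py
```

```text
t 16.25 tcp [0.5331 0.0664 0.1336] psi -0.2282 F [-2.13 -3.41  5.41] M [-0.513  0.326  0.257] eff6 0.111 q6 1.794 op 0.588
```

>>> carry_out --offset '[[0, 0, 0], [0, 0, 0]]' --rotation '[[0, 0, 0.015], [0, 0, 0.015]]' --grip '[0.55, 0.55]'

```text
t: 16.45
tcp_pos: [0.5331, 0.0663, 0.1336]
orientation: [0.0, 0.992, -0.129, 0.0]
contact_force: [-2.5, -4.0, 4.7]
opening: 0.589
grip_force: 30.0
```

```bash
python3 m.py
```

```text
t 16.45 tcp [0.5331 0.0663 0.1336] psi -0.2583 F [-2.51 -4.05  4.68] M [-0.417  0.351  0.222] eff6 0.112 q6 1.824 op 0.589
```

>>> carry_out --offset '[[0, 0, 0], [0, 0, 0]]' --rotation '[[0, 0, 0.015], [0, 0, 0.015]]' --grip '[0.55, 0.55]'

```text
t: 16.65
tcp_pos: [0.5331, 0.0663, 0.1336]
orientation: [0.0, 0.99, -0.144, 0.0]
contact_force: [-1.9, -4.1, 5.7]
opening: 0.591
grip_force: 30.0
```

```bash
python3 m.py
```

```text
t 16.65 tcp [0.5331 0.0663 0.1336] psi -0.2883 F [-1.94 -4.07  5.72] M [-0.494  0.35   0.265] eff6 0.112 q6 1.854 op 0.591
```

>>> carry_out --offset '[[0, 0, 0], [0, 0, 0]]' --rotation '[[0, 0, 0.015], [0, 0, 0.015]]' --grip '[0.55, 0.55]'

```text
t: 16.85
tcp_pos: [0.5331, 0.0663, 0.1336]
orientation: [0.001, 0.987, -0.158, 0.0]
contact_force: [-1.6, -3.5, 5.2]
opening: 0.588
grip_force: 30.0
```

```bash
python3 m.py
```

```text
t 16.85 tcp [0.5331 0.0663 0.1336] psi -0.3182 F [-1.6  -3.54  5.16] M [-0.514  0.336  0.225] eff6 0.112 q6 1.884 op 0.588
```

>>> carry_out --offset '[[0, 0, 0], [0, 0, 0]]' --rotation '[[0, 0, 0.015], [0, 0, 0.015]]' --grip '[0.55, 0.55]'

```text
t: 17.05
tcp_pos: [0.5331, 0.0662, 0.1336]
orientation: [0.001, 0.985, -0.173, 0.0]
contact_force: [-1.9, -3.7, 4.7]
opening: 0.589
grip_force: 30.0
```

```bash
python3 m.py
```

```text
t 17.05 tcp [0.5331 0.0662 0.1336] psi -0.3482 F [-1.89 -3.68  4.66] M [-0.517  0.385  0.162] eff6 0.112 q6 1.914 op 0.589
```

>>> carry_out --offset '[[0, 0, 0], [0, 0, 0]]' --rotation '[[0, 0, 0.015], [0, 0, 0.015]]' --grip '[0.55, 0.55]'

```text
t: 17.25
tcp_pos: [0.5331, 0.0662, 0.1336]
orientation: [0.001, 0.982, -0.188, 0.0]
contact_force: [-2.0, -3.9, 4.8]
opening: 0.589
grip_force: 30.0
```

```bash
python3 m.py
```

```text
t 17.25 tcp [0.5331 0.0662 0.1336] psi -0.3783 F [-1.98 -3.89  4.85] M [-0.545  0.374  0.203] eff6 0.112 q6 1.944 op 0.589
```

>>> carry_out --offset '[[0, 0, 0], [0, 0, 0]]' --rotation '[[0, 0, 0.015], [0, 0, 0.015]]' --grip '[0.55, 0.55]'

```text
t: 17.45
tcp_pos: [0.5331, 0.0662, 0.1336]
orientation: [0.001, 0.979, -0.203, 0.0]
contact_force: [-2.3, -3.3, 5.6]
opening: 0.589
grip_force: 30.0
```

```bash
python3 m.py
```

```text
t 17.45 tcp [0.5331 0.0662 0.1336] psi -0.4082 F [-2.26 -3.26  5.62] M [-0.491  0.381  0.253] eff6 0.112 q6 1.974 op 0.589
```

>>> carry_out --offset '[[0, 0, 0], [0, 0, 0]]' --rotation '[[0, 0, 0.015], [0, 0, 0.015]]' --grip '[0.55, 0.55]'

```text
t: 17.65
tcp_pos: [0.5331, 0.0662, 0.1336]
orientation: [0.001, 0.976, -0.217, 0.0]
contact_force: [-1.7, -3.4, 4.9]
opening: 0.587
grip_force: 30.0
```

```bash
python3 m.py
```

```text
t 17.65 tcp [0.5331 0.0662 0.1336] psi -0.4382 F [-1.7  -3.39  4.91] M [-0.537  0.356  0.218] eff6 0.112 q6 2.004 op 0.587
```

>>> carry_out --offset '[[0, 0, 0], [0, 0, 0]]' --rotation '[[0, 0, 0.015], [0, 0, 0.015]]' --grip '[0.55, 0.55]'

```text
t: 17.85
tcp_pos: [0.5331, 0.0661, 0.1336]
orientation: [0.001, 0.973, -0.232, 0.0]
contact_force: [-2.6, -3.7, 5.0]
opening: 0.591
grip_force: 30.0
```

```bash
python3 m.py
```

```text
t 17.85 tcp [0.5331 0.0661 0.1336] psi -0.4682 F [-2.56 -3.66  4.99] M [-0.513  0.417  0.293] eff6 0.121 q6 2.034 op 0.591
```

>>> carry_out --offset '[[0, 0, 0], [0, 0, 0]]' --rotation '[[0, 0, 0.015], [0, 0, 0.015]]' --grip '[0.55, 0.55]'

```text
t: 18.05
tcp_pos: [0.5331, 0.0661, 0.1336]
orientation: [0.001, 0.969, -0.246, 0.0]
contact_force: [-2.1, -4.2, 5.9]
opening: 0.585
grip_force: 30.0
```

```bash
python3 m.py
```

```text
t 18.05 tcp [0.5331 0.0661 0.1336] psi -0.4981 F [-2.05 -4.19  5.86] M [-0.613  0.336  0.298] eff6 0.157 q6 2.064 op 0.585
```

>>> carry_out --offset '[[0, 0, 0], [0, 0, 0]]' --rotation '[[0, 0, 0.015], [0, 0, 0.015]]' --grip '[0.55, 0.55]'

```text
t: 18.25
tcp_pos: [0.533, 0.0661, 0.1336]
orientation: [0.001, 0.965, -0.261, 0.0]
contact_force: [-2.2, -4.9, 5.8]
opening: 0.589
grip_force: 30.0
```

```bash
python3 m.py
```

```text
t 18.25 tcp [0.533  0.0661 0.1336] psi -0.528 F [-2.17 -4.93  5.75] M [-0.568  0.374  0.322] eff6 0.168 q6 2.094 op 0.589
```

The disc contact is clear: joint 6 effort rose from 0.112 to 0.168 and the moment from about 0.235 to 0.32. I'm stopping the ring here, releasing it, rising to knob height and winding back.

>>> carry_out --offset '[[0, 0, 0], [0, 0, 0], [0, 0, 0], [0, 0, 0], [0, 0, 0], [0, 0, 0], [0, 0, -0.01], [0, 0, -0.011]]' --rotation '[[0, 0, 0], [0, 0, 0], [0, 0, 0], [0, 0, 0], [0, 0, 0], [0, 0, 0], [0, 0, 0], [0, 0, 0]]' --grip '[0.55, 0.55, 0.6, 0.7, 0.9, 1, 1, 1]'

```text
t: 19.05
tcp_pos: [0.5331, 0.067, 0.1548]
orientation: [-0.0, 0.965, -0.261, -0.0]
contact_force: [-0.3, -0.5, 1.2]
opening: 0.979
grip_force: 0.0
```

>>> carry_out --offset '[[0, 0, -0.004], [0, 0, 0], [0, 0, 0], [0, 0, 0], [0, 0, 0], [0, 0, 0], [0, 0, 0], [0, 0, 0]]' --rotation '[[0, 0, 0], [0, 0, -0.14], [0, 0, -0.14], [0, 0, -0.14], [0, 0, -0.14], [0, 0, -0.14], [0, 0, -0.14], [0, 0, -0.14]]' --grip '[1, 1, 1, 1, 1, 1, 1, 1]'

```text
t: 19.85
tcp_pos: [0.5335, 0.0668, 0.1591]
orientation: [0.0, 0.974, 0.227, 0.001]
contact_force: [0.3, 0.0, -0.0]
opening: 1.004
grip_force: 0.0
```

>>> carry_out --offset '[[0, 0, 0], [0, 0, 0], [0, 0, 0]]' --rotation '[[0, 0, -0.07], [0, 0, 0], [0, 0, 0]]' --grip '[1, 1, 1]'

```text
t: 20.15
tcp_pos: [0.5334, 0.0668, 0.1589]
orientation: [0.0, 0.966, 0.258, 0.0]
contact_force: [-0.1, -0.5, 0.5]
opening: 1.0
grip_force: 0.0
```

```bash
python3 go.py 0.5332 0.0662 0.1545 0.52
python3 - <<'E'
from h import *
p=imaging.capture("wrist");cv2.imwrite("pics/w3.png",p["img"])
E
```

```text
t 20.15 tcp [0.5334 0.0668 0.1589] psi 0.5212 q [-0.005  0.25   1.661 -0.     1.229  1.045]
F [-0.08 -0.48  0.5 ] M [-0.012 -0.052  0.071] op 1.0
off(tool) [-0.0005  0.0004  0.0044] rot [ 0.0004 -0.0006  0.0012]
```

View pics/w3.png

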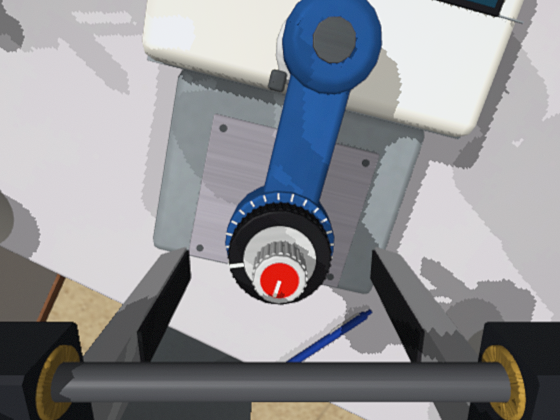

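The wrist view shows the knob's red top at (280,282), midway between the fingers, and the ring clear below it. Lower 4.5 mm and close on the knob.

>>> carry_out --offset '[[0, 0, 0.0045], [0, 0, 0], [0, 0, 0], [0, 0, 0], [0, 0, 0], [0, 0, 0], [0, 0, 0], [0, 0, 0]]' --rotation '[[0, 0, 0], [0, 0, 0], [0, 0, 0], [0, 0, 0], [0, 0, 0], [0, 0, 0], [0, 0, 0], [0, 0, 0]]' --grip '[1, 0.7, 0.5, 0.36, 0.36, 0.33, 0.24, 0.24]'

```text
t: 21.0
tcp_pos: [0.5332, 0.0667, 0.154]
orientation: [0.0, 0.966, 0.258, 0.0]
contact_force: [0.3, 0.2, 0.9]
opening: 0.439
grip_force: 0.0
```

```bash
python3 m.py
```

```text
t 21.0 tcp [0.5332 0.0667 0.154 ] psi 0.5228 F [0.35 0.16 0.94] M [0.029 0.02  0.018] eff6 0.0 q6 1.043 op 0.439
```

>>> carry_out --offset '[[0, 0, 0], [0, 0, 0], [0, 0, 0], [0, 0, 0], [0, 0, 0]]' --rotation '[[0, 0, 0], [0, 0, 0], [0, 0, 0], [0, 0, 0], [0, 0, 0]]' --grip '[0.24, 0.24, 0.24, 0.24, 0.24]'

```text
t: 21.5
tcp_pos: [0.5331, 0.067, 0.154]
orientation: [-0.0, 0.966, 0.258, -0.0]
contact_force: [-0.5, 1.7, 0.8]
opening: 0.266
grip_force: 30.0
```

```bash
python3 m.py
```

```text
t 21.5 tcp [0.5331 0.067  0.154 ] psi 0.5228 F [-0.47  1.73  0.79] M [ 0.166  0.155 -0.028] eff6 -0.015 q6 1.043 op 0.266
```

>>> carry_out --offset '[[0, 0, 0], [0, 0, 0], [0, 0, 0], [0, 0, 0], [0, 0, 0], [0, 0, 0], [0, 0, 0]]' --rotation '[[0, 0, 0.03], [0, 0, 0.05], [0, 0, 0.05], [0, 0, 0.05], [0, 0, 0.05], [0, 0, 0.05], [0, 0, 0.05]]' --grip '[0.24, 0.24, 0.24, 0.24, 0.24, 0.24, 0.24]'

```text
t: 22.2
tcp_pos: [0.5332, 0.0666, 0.154]
orientation: [0.0, 0.995, 0.095, -0.0]
contact_force: [-0.2, 0.8, 0.5]
opening: 0.269
grip_force: 30.0
```

```bash
python3 m.py
```

```text
t 22.2 tcp [0.5332 0.0666 0.154 ] psi 0.1911 F [-0.15  0.79  0.46] M [0.1   0.095 0.069] eff6 -0.327 q6 1.375 op 0.269
```

>>> carry_out --offset '[[0, 0, 0], [0, 0, 0], [0, 0, 0], [0, 0, 0], [0, 0, 0], [0, 0, 0], [0, 0, 0]]' --rotation '[[0, 0, 0.05], [0, 0, 0.05], [0, 0, 0.05], [0, 0, 0.05], [0, 0, 0.05], [0, 0, 0.05], [0, 0, 0.05]]' --grip '[0.24, 0.24, 0.24, 0.24, 0.24, 0.24, 0.24]'

```text
t: 22.9
tcp_pos: [0.5332, 0.0663, 0.154]
orientation: [0.0, 0.997, -0.079, 0.0]
contact_force: [-0.4, -0.8, 1.8]
opening: 0.268
grip_force: 30.0
```

```bash
python3 m.py
```

```text
t 22.9 tcp [0.5332 0.0663 0.154 ] psi -0.1588 F [-0.4  -0.77  1.76] M [-0.063  0.13   0.095] eff6 -0.324 q6 1.725 op 0.268
```

>>> carry_out --offset '[[0, 0, 0], [0, 0, 0], [0, 0, 0], [0, 0, 0], [0, 0, 0], [0, 0, 0], [0, 0, 0], [0, 0, 0]]' --rotation '[[0, 0, 0.05], [0, 0, 0.05], [0, 0, 0.05], [0, 0, 0.05], [0, 0, 0.05], [0, 0, 0.05], [0, 0, 0.05], [0, 0, 0.01]]' --grip '[0.24, 0.24, 0.24, 0.24, 0.24, 0.24, 0.24, 0.24]'

```text
t: 23.7
tcp_pos: [0.533, 0.066, 0.154]
orientation: [0.001, 0.967, -0.256, 0.0]
contact_force: [-0.7, -0.8, 1.3]
opening: 0.266
grip_force: 30.0
```

>>> carry_out --offset '[[0, 0, 0], [0, 0, 0], [0, 0, 0], [0, 0, 0], [0, 0, 0], [0, 0, 0], [0, 0, -0.03], [0, 0, -0.04]]' --rotation '[[0, 0, 0], [0, 0, 0], [0, 0, 0], [0, 0, 0], [0, 0, 0], [0, 0, 0], [0, 0, 0], [0, 0, 0]]' --grip '[0.24, 0.28, 0.35, 0.5, 0.6, 0.6, 0.6, 0.6]'

```text
t: 24.5
tcp_pos: [0.5316, 0.0669, 0.2226]
orientation: [0.001, 0.967, -0.256, -0.003]
contact_force: [0.5, -0.1, 0.9]
opening: 0.6
grip_force: 0.0
```

>>> carry_out --offset '[[0, 0, -0.03], [0, 0, 0], [0, 0, 0], [-0.035, 0, 0], [-0.035, 0, 0], [0, 0, 0], [0, 0, 0], [0, 0, 0]]' --rotation '[[0, 0, 0], [0, 0, -0.14], [0, 0, -0.14], [0, 0, -0.14], [0, 0, -0.14], [0, 0, -0.14], [0, 0, -0.1], [0, 0, 0]]' --grip '[0.6, 1, 1, 1, 1, 1, 1, 1]'

```text
t: 25.3
tcp_pos: [0.4641, 0.0786, 0.2542]
orientation: [-0.0, 0.99, 0.141, 0.0]
contact_force: [0.2, -0.1, 0.6]
opening: 0.999
grip_force: 0.0
```

```bash
python3 m.py
python3 - <<'E'
from h import *
p=imaging.capture("wrist");cv2.imwrite("pics/w4.png",p["img"])
E
```

```text
t 25.3 tcp [0.4641 0.0786 0.2542] psi 0.2828 F [ 0.19 -0.14  0.59] M [ 0.047 -0.038  0.001] eff6 -0.465 q6 1.308 op 0.999
```

View pics/w4.png

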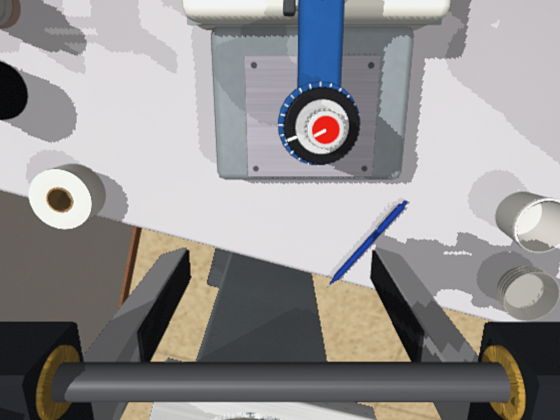

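The arm is at its stop, with the knob at (325,129). Its pointer has turned about 60° clockwise, and the bench items in view are undisturbed. Handing in.

```bash
python3 -c "
from rig import arm
print(arm.job_done())"
```

```text
the job is handed in; nothing more can be done
None
```

I handed the job in at about 25 s: the blue arm is at its stop, the ring was stopped just after the anvil landed (an estimated 7–8 N on the disc), the knob then went 60° clockwise, and nothing else was touched; the hand-in gave no verdict.

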